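# Unclip the brooch holder from its bench socket

### The arm

A 6-joint arm with a two-finger parallel gripper is mounted at the origin on the work surface. World frame = base frame: x ahead of the robot, y to its left, z up, the work surface at z = 0. Lengths are in mm, angles in rad, forces in N, time in s.
With the tool pointing down it reaches from about 400 to 925 mm from the base axis. Payload 12.5 kg.
Tool frame: the origin (TCP) lies midway between the tips of the shut fingers; the grasp point (between the pads) lies 19 mm behind it (env.tcp_to_grasp is the distance from the TCP to the grasp point, in mm); z points along the fingers, y is the line along which they close (so a half turn about z gives the same grasp; the last joint's range is limited). The gripper opens to 95 mm and grips with 3 to 60 N. Pads are 20 mm wide; open, the fingers measure 119 mm over their backs; the gripper's body (75 mm by 180 mm) begins 59 mm behind the grasp point.
Start: joints at [1.218, 0.491, 1.559, -0, 1.092, -0.106], TCP at [152.671, 606.085, 214.661] pointing down, gripper open.
Joint ranges: [-3.1, 3.1], [-0.84, 2.19], [0.05, 2.79], [-1.13, 4.28], [0.06, 2.93], [-2.69, 2.69]. Speed limits (rad/s): [2.22, 2.22, 2.79, 3.14, 3.14, 3.14].

### API

Orientations are given as [roll, pitch, yaw] about the fixed x, y, z axes, in that order (R = Rz(yaw) Ry(pitch) Rx(roll)).
In Python, from cell import env gives the robot as it stands. The module is installed in compiled form; this text tells all that it offers.
- The arm moves only by the tool step_arm, never from a script. Its argument "plan" is a list that holds one entry, the list of rows, each a list of 5 numbers: the shift along the tool's x, y, z in mm, then the turn about the tool's z in degrees, then the opening, from -1 (shut) to 1 (fully open). A call has 1 to 8 rows; each row is the pose to reach, as a shift and turn from the pose commanded when the call began, along the tool's axes at that moment; what a row does not reach only later rows make up. A row lasts 1/12 s, in which the tool goes at most 41.7 mm and 7.16 degrees, less where a joint would pass 70% of its speed; a pose out of reach is approached as far as the arm can. A call with a gripper value outside its range is refused whole. The fingers move at their own pace and stop on an object; the grip force is fixed at half the most. Time passes only in rows, so rows that repeat a pose let the fingers close. It gives the time, the measured TCP pose, the force, the opening and the grip force at its end, in the units of the state.
- env.state(): the state, without advancing time (a new reading comes with each control period).
- env.read_camera(name): name is "scene" or "side" or "wrist"; returns the picture (420x560x3 uint8, blue, green, red); there is no depth.
- env.get_calibration(name): a dict with "K" (3x3 intrinsics, pixels), "extrinsics" (4x4, takes a point from world to camera coordinates). Camera axes: x right, y up, looking along -z (the intrinsics and any distortion apply to the point x, -y, -z); pixel columns grow to the right and rows downward; lengths in mm; the calibration is good to about 2 mm. A picture is of the moment at which its call begins: read the wrist's pose just before it. get_calibration takes no time and is no camera call; for the wrist camera it gives the pose at the moment of the call.
- env.job_done(): hands the job in; it is judged then, once.
The state is a dict: "t": time; "joints": joint angles; "qvel": joint speeds; "tau": joint torques, N m; "eef_pos": TCP position; "tcp_rot": TCP orientation; "ft_force": force on the tool from outside, world axes, zero at the start; "moment": the same for the moment, N m; "opening": opening from 0.0 (shut) to 1.0 (fully open); "grip_force": force on a finger pad.
Only numpy, scipy, OpenCV 4.12 (cv2) and the standard library are available. Lean on these libraries where they do the work, as an engineer would, in place of code of your own. Each camera call takes 0.05 s, during which the arm holds its last target. There are 200 camera calls.

### The job

Two small work holders are clipped into sockets on the jeweller's bench. Take the one with the finished brooch in its jaws: pinch its two side release buttons together, lift it out of its socket, lower it onto the middle of the round black rubber pad and let go so that it stands there upright. Leave the empty holder where it is.

Things in the scene. Friction and masses are not known exactly. Their poses are not given: they have to be found in the camera images.
- brooch_holder_grip (a point): Midway between the two release buttons of the holder with the brooch, 52 mm above its underside, z up. Aluminium block 40 (x) by 32 (y) by 64 mm, about 0.2 kg; on its jaws a flat oval brass brooch 56 (x) by 28 mm, white stone, top 82 mm up. Black buttons on its +y and -y sides, 30 long, 18 mm high, centred at this height: 50 mm over both, 36 pressed (springs to 5.5 N, solid stops: a 20 to 60 N pinch carries it).
- socket_a: The brooch holder's socket: fixed dark steel block 72 (x) by 70 (y) by 30 mm high, turned like the holder; origin at the centre of its underside, on the bench. The holder stands on its floor, 6 mm up. Teeth on the buttons' legs catch under its rim: the holder comes straight up only while both buttons are pressed over 5 mm, and is clear once raised 25 mm.
- empty_holder_grip (a point): The same point of the other holder, of the same make and with the same buttons, but with nothing in its jaws (73 mm high), clipped into another socket just like the first, with axes alike. To be left alone.
- pad_top (a point): The centre of the top face of the fixed round black rubber pad, 120 mm across and 8 mm thick, lying flat on the bench. The holder may stand on it at any turn about the vertical.

How it is judged (in metres and radians):
On the way, in this order (a step that is already met when the one before it is completed fails the run):
1. the brooch holder is lifted clear of its socket, held by the gripper (height (world z) of brooch_holder_grip above 0.085 m and contact force between the fingers and brooch_holder above 1 N), for 0.1 s.
2. still held, it is lowered to within 15 mm of standing on the pad (horizontal distance between brooch_holder_grip and pad_top below 0.035 m and z of brooch_holder_grip in the frame of pad_top below 0.067 m and contact force between the fingers and brooch_holder above 1 N), for 0.05 s.
At the end, for the whole second after the job is handed in: The brooch holder stands on the rubber pad, its axis within 35 mm of the pad's centre and within 10 degrees of upright, at rest and released; the empty holder is still in its socket, within 15 mm of where it was (horizontal distance between brooch_holder_grip and pad_top below 0.035 m and z of brooch_holder_grip in the frame of pad_top between 0.045 and 0.06 m and angle between brooch_holder_grip's own z axis and vertical below 0.17 rad and linear speed of brooch_holder below 0.02 m/s and distance of empty_holder_grip from where it was at the start of the episode below 0.015 m); the robot touches nothing.
It fails at once if the empty holder is moved by more than 15 mm (distance of empty_holder_grip from where it was at the start of the episode above 0.015 m).
It also fails if it takes over 38 s, if anything falls off the work surface, if the arm or the gripper's body presses on something with over 40 N, if the wrist force passes 120 N, or if a joint passes its speed limit or range.

## Working session

There is one attempt and no reset: what is moved stays moved. The work goes in short steps, Python scripts to look and compute and a tool call to move; the robot and the scene stay as the last step left them, time stands still between calls to the robot, and variables do not carry over. Pictures are saved under pics/ and viewed, at most 10 in all, crops included, and the job is handed in when it is done.

Besides the shell and the picture viewer there is one more tool, called after ">>>" in YAML: its name, and indented under it one key for each argument. step_arm: Moves the arm, as the interface text tells. Its arguments: {"type":"object","properties":{"plan":{"type":"array"}},"required":["plan"]}

```bash
mkdir -p pics
cat > h.py <<'E'
import numpy as np, cv2
from cell import env
def ray(cal,u,v):
    K=np.array(cal["K"]);E=np.array(cal["extrinsics"])
    d=cv2.undistortPoints(np.array([[[u,v]]],float),K,np.array(cal.get("dist",np.zeros(5)),float))[0,0]
    R=E[:3,:3];return -R.T@E[:3,3], R.T@np.array([d[0],-d[1],-1.])
def onz(cal,u,v,z):
    o,d=ray(cal,u,v);return o+d*(z-o[2])/d[2]
def proj(cal,p):
    E=np.array(cal["extrinsics"]);c=E[:3,:3]@np.array(p,float)+E[:3,3]
    q=np.array(cal["K"])@np.array([c[0],-c[1],-c[2]]);return q[:2]/q[2]
E
python3 - <<'E'
from h import *
ims=[]
for n in("scene","side","wrist"):
    c=env.get_calibration(n); im=env.read_camera(n); cv2.imwrite(f"pics/{n}0.png",im)
    print(n,c.keys(),np.round(c["K"],1).tolist(),(-np.array(c["extrinsics"])[:3,:3].T@np.array(c["extrinsics"])[:3,3]).round())
s=env.state();print(s)
E
```

```text
scene dict_keys(['K', 'extrinsics']) [[455.5, 0.0, 286.4], [0.0, 455.5, 212.6], [0.0, 0.0, 1.0]] [ 773. -355.  615.]
side dict_keys(['K', 'extrinsics']) [[500.5, 0.0, 281.9], [0.0, 500.5, 203.2], [0.0, 0.0, 1.0]] [ 125. -388.  512.]
wrist dict_keys(['K', 'extrinsics']) [[354.3, 0.0, 284.3], [0.0, 354.3, 207.0], [0.0, 0.0, 1.0]] [ 82. 623. 383.]
{'t': 0.15, 'joints': array([ 1.21840888e+00,  4.91424263e-01,  1.55929764e+00, -1.28887934e-05,
        1.09169160e+00, -1.05596193e-01]), 'qvel': array([-5.73267929e-04, -3.86754900e-04, -1.33615778e-03, -5.36886142e-04,
        7.21770597e-05,  8.67131425e-04]), 'tau': array([ 1.95136512e-03, -6.12896204e+01, -2.58276933e+01,  6.92557474e-02,
        4.72875789e-02, -5.97252142e-05]), 'eef_pos': array([152.6036017 , 605.9091914 , 214.19808807]), 'tcp_rot': array([-3.14077517e+00, -7.51481685e-05,  2.89480732e+00]), 'ft_force': array([-0.07695576, -0.67865899,  0.73873305]), 'moment': array([0.03225963, 0.01776804, 0.0230011 ]), 'grip_force': 0.0, 'opening': 0.9951511901564705}
```

View pics/scene0.png

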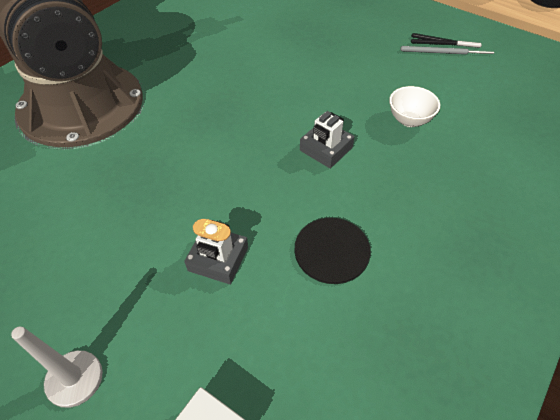

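View pics/side0.png

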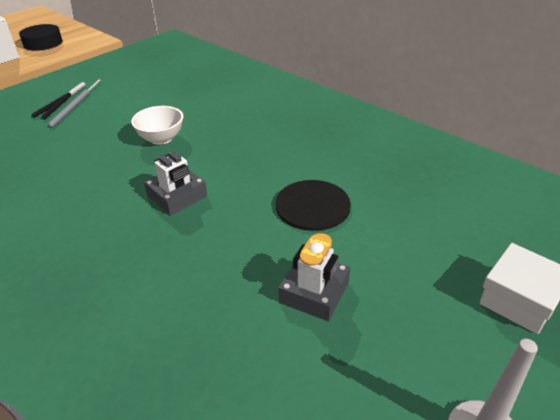

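View pics/wrist0.png

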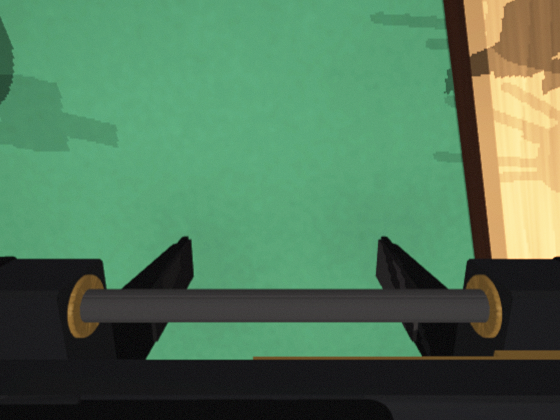

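The scene view shows the brooch holder at about (215,245) with its orange brooch at (211,230). The pad is at (332,250) and the empty holder at (327,135). In the side view the brooch is at (317,248), the pad at (313,204) and the empty holder at (175,180). The wrist view shows only bench and fingers.

```bash
cat > m.py <<'E'
from h import *
import sys
def tri(c1,p1,c2,p2):
    o1,d1=ray(c1,*p1);o2,d2=ray(c2,*p2)
    t=np.linalg.lstsq(np.c_[d1,-d2],o2-o1,rcond=None)[0]
    a,b=o1+t[0]*d1,o2+t[1]*d2
    return ((a+b)/2).round(1),np.linalg.norm(a-b).round(1)
def oval(im):
    h=cv2.cvtColor(im,cv2.COLOR_BGR2HSV)
    m=cv2.inRange(h,(10,140,120),(28,255,255))
    cs=cv2.findContours(m,0,2)[0]
    cs=[c for c in cs if cv2.contourArea(c)>60]
    return cs
def padc(im,box):
    x0,y0,x1,y1=box
    m=(im[y0:y1,x0:x1].max(2)<32).astype(np.uint8)
    c=max(cv2.findContours(m,0,1)[0],key=cv2.contourArea)
    return c[:,0]+[x0,y0]
if __name__=="__main__":
    S={}
    for n,pb,bb in(("scene",(280,205,385,295),(180,205,245,250)),("side",(265,172,360,235),(290,225,345,270))):
        im=cv2.imread(f"pics/{n}0.png");c=env.get_calibration(n)
        P=np.array([onz(c,*p,8)[:2] for p in padc(im,pb)])
        (x,y),ax,_=cv2.fitEllipse(P.astype(np.float32));print(n,"pad",round(x,1),round(y,1),np.round(ax,1))
        x0,y0,x1,y1=bb
        cs=oval(im[y0:y1,x0:x1]);q=np.vstack(cs)[:,0]+[x0,y0];h=cv2.convexHull(q.astype(np.int32))
        M=cv2.moments(h);S[n]=(c,(M["m10"]/M["m00"],M["m01"]/M["m00"]))
        W=np.array([onz(c,*p,84)[:2] for p in h[:,0]]);e=cv2.fitEllipse(W.astype(np.float32));print("oval",np.round(e[0],1),np.round(e[1],1),round(e[2],1))
        cv2.imwrite(f"pics/{n}c.png",cv2.resize(im[200:320,170:260] if n=="scene" else im[225:325,270:360],None,fx=6,fy=6,interpolation=2)[:600])
    print(tri(*S["scene"],*S["side"]))
E
python3 m.py; cd pics; python3 -c "
import cv2;a=cv2.imread('scene0.png')[205:290,175:260];b=cv2.imread('side0.png')[230:315,270:355]
import numpy as np;cv2.imwrite('cr.png',cv2.resize(np.hstack([a,b]),None,fx=4.7,fy=4.7,interpolation=2))"
```

```text
Traceback (most recent call last):
  File "m.py", line 24, in <module>
    (x,y),ax,_=cv2.fitEllipse(P.astype(np.float32));print(n,"pad",round(x,1),round(y,1),np.round(ax,1))
               ~~~~~~~~~~~~~~^^^^^^^^^^^^^^^^^^^^^^
cv2.error: OpenCV(4.12.0) /io/opencv/modules/imgproc/src/shapedescr.cpp:361: error: (-201:Incorrect size of input array) There should be at least 5 points to fit the ellipse in function 'fitEllipseNoDirect'
```

View pics/cr.png

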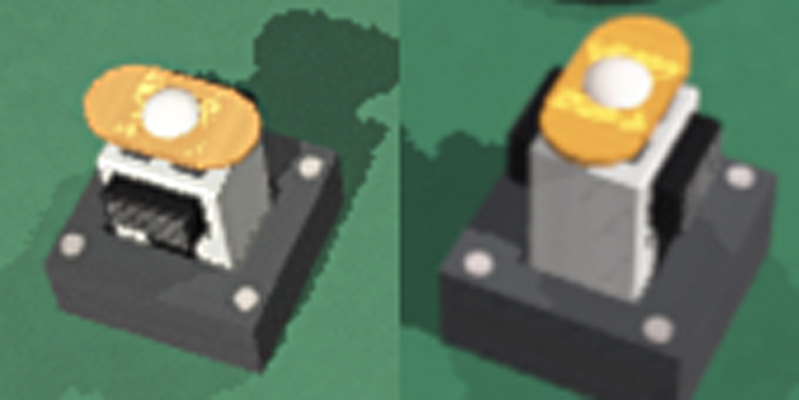

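The crop shows three socket screws in each view. The scene ones are at (190,257), (227,268) and (241,240); the side ones are at (287,286), (325,300) and (342,268). The brooch lies along the holder's x axis, and the buttons are on its long sides.

```bash
sed -i 's/^    m=(im\[y0.*$/    a=im[y0:y1,x0:x1].astype(int); m=((a[...,1]-a[...,2]<22)\&(a.max(2)<70)).astype(np.uint8)/' m.py
python3 m.py
python3 - <<'E'
from h import *
for n,P in(("scene",[(190.3,256.9),(227.1,268.4),(241,240.5)]),("side",[(286.6,286.2),(324.7,300),(342.3,267.7)])):
    c=env.get_calibration(n);Q=np.array([onz(c,*p,30.5)[:2] for p in P]);d=np.diff(Q,axis=0)
    print(n,Q.round(1).tolist(),"len",np.linalg.norm(d,axis=1).round(1),"ang",np.degrees(np.arctan2(d[:,1],d[:,0])).round(1),"ctr",((Q[0]+Q[2])/2).round(1))
E
```

```text
scene pad 607.0 -2.8 [117.4 121.5]
oval [ 471.7 -119.2] [31.8 57. ] 105.6
side pad 600.5 -5.7 [117.4 122.7]
oval [ 466.  -121.3] [32.  57.6] 108.2
(array([ 469.2, -117.7,   78.9]), np.float64(1.1))
scene [[449.0, -151.5], [506.4, -134.5], [492.1, -84.7]] len [59.8 51.9] ang [ 16.5 106. ] ctr [ 470.6 -118.1]
side [[432.6, -103.4], [447.3, -152.9], [504.3, -136.4]] len [51.6 59.4] ang [-73.5  16.2] ctr [ 468.5 -119.9]
```

>>> step_arm:
  plan:
    - [[-35,-22,0,7,1],[-70,-44,0,14,1],[-105,-66,0,21,1],[-140,-88,0,28,1],[-175,-110,0,35,1],[-210,-132,0,42,1],[-245,-154,0,49,1],[-270,-177,0,56,1]]

```text
t: 0.82
eef_pos: [373.2, 366.7, 214.6]
tcp_rot: [3.141, -0.0, 1.911]
ft_force: [0.2, 0.1, -0.7]
opening: 1.001
grip_force: 0.0
```

>>> step_arm:
  plan:
    - [[-36,1,0,7,1],[-72,3,0,14,1],[-108,4,0,21,1],[-144,6,0,28,1],[-180,7,0,35,1],[-216,8,0,42,1],[-252,10,0,49,1],[-289,11,0,56,1]]

```text
t: 1.48
eef_pos: [480.1, 98.7, 214.6]
tcp_rot: [-3.142, -0.0, 0.934]
ft_force: [0.7, 0.7, 0.7]
opening: 1.001
grip_force: 0.0
```

>>> step_arm:
  plan:
    - [[-26,17,0,6,1],[-52,34,0,12,1],[-78,51,0,18,1],[-104,69,10,24,1],[-130,86,20,30,1],[-156,103,30,34,1],[-182,120,40,37.6,1],[-182,120,40,37.6,1]]

```text
t: 2.15
eef_pos: [468.7, -121.1, 173.0]
tcp_rot: [-3.141, 0.002, 0.277]
ft_force: [0.2, -1.2, 0.0]
opening: 1.001
grip_force: 0.0
```

Run:
```python
from h import *
c=env.get_calibration("wrist"); s=env.state(); im=env.read_camera("wrist"); cv2.imwrite("pics/w1.png",im)
np.savez("w1.npz",K=c["K"],extrinsics=c["extrinsics"]);print(s["eef_pos"],s["tcp_rot"])
print(proj(c,(469.5,-119,86)),proj(c,(469.5,-119,79)))
```

```text
[ 468.69189644 -121.13926257  172.97764361] [-3.14091181e+00  1.68176579e-03  2.76666802e-01]
[281.64842094 209.74270184] [281.71965648 207.31275939]
```

View pics/w1.png

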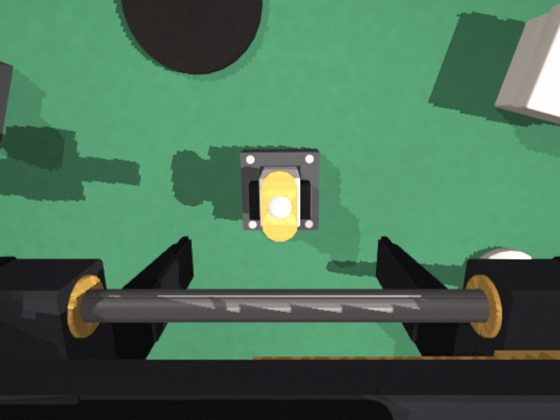

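The wrist view has the brooch upright at (280,206), with the socket square around it and its screws near (250,159), (309,159), (252,225) and (308,224). The post base shows at the lower right, around (505,255).

Run:
```python
from h import *
from m import oval,tri
im=cv2.imread("pics/w1.png");c=dict(np.load("w1.npz"))
q=np.vstack(oval(im[160:250,245:320]))[:,0]+[245,160]
W=np.array([onz(c,*p,86)[:2] for p in cv2.convexHull(q.astype(np.int32))[:,0]]).astype(np.float32)
print("oval",cv2.fitEllipse(W))
g=im[148:235,238:322];m=(g.min(2)>150).astype(np.uint8)
n,_,st,ce=cv2.connectedComponentsWithStats(m)
for s,p in zip(st[1:],ce[1:]):
    if 8<s[4]<150: print(s[4],(p+[238,148]).round(1),onz(c,*(p+[238,148]),30.5)[:2].round(1))
# post
cs,cd=env.get_calibration("scene"),env.get_calibration("side")
print("post tip",tri(cs,(19,333),cd,(528,346)),"base",onz(cs,74,378,5).round(),)
```

```text
oval ((470.8884582519531, -116.48774719238281), (30.7037353515625, 56.46434020996094), 106.95626068115234)
66 [249.8 159.1] [491.4 -83.4]
64 [309.1 158.5] [ 506.1 -133.2]
90 [262.7 182.5] [474.3 -99.7]
12 [261.  219.5] [ 440.5 -107. ]
56 [252.4 224.3] [ 433.8 -100.5]
50 [308.6 223.6] [ 448.6 -150.2]
post tip (array([ 436.6, -368.8,  156.6]), np.float64(0.1)) base [ 438. -369.    5.]
```

>>> step_arm:
  plan:
    - [[2,-3,30,-0.5,1],[2,-3,60,-0.5,1],[2,-3,85,-0.5,1],[2,-3,105,-0.5,1],[2,-3,120,-0.5,1],[2,-3,130,-0.5,1],[2,-3,134,-0.5,1],[2,-3,134,-0.5,1]]

```text
t: 2.87
eef_pos: [470.4, -113.4, 40.3]
tcp_rot: [-3.141, 0.001, 0.293]
ft_force: [-0.2, -0.4, 0.0]
opening: 0.997
grip_force: 0.0
```

Run:
```python
from h import *
s=env.state();print(s["eef_pos"],s["tcp_rot"],s["ft_force"])
a=env.read_camera("side")[200:330,250:390];b=env.read_camera("scene")[180:310,150:290]
cv2.imwrite("pics/g1.png",cv2.resize(np.hstack([a,b]),None,fx=2.8,fy=2.8,interpolation=2))
```

```text
[ 470.37356399 -113.38753707   40.2958474 ] [-3.14090351e+00  6.55440921e-04  2.93359408e-01] [-0.23193812 -0.39987546  0.03143695]
```

View pics/g1.png

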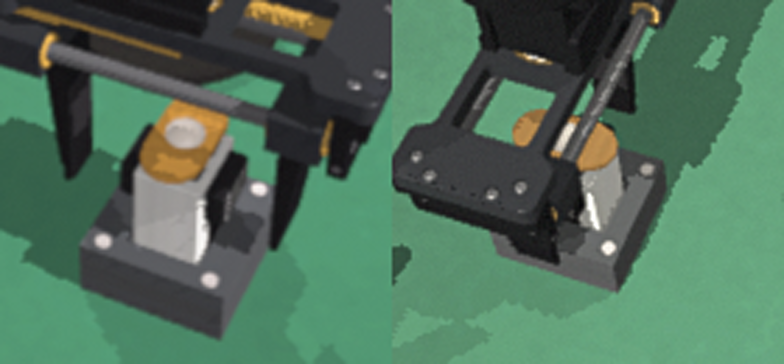

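The fingers straddle the holder at the buttons' height, just above the socket. The tool sits about 4 mm too far to +y, so I'll correct that.

>>> step_arm:
  plan:
    - [[-1,4,1,0.4,1],[-1,4,1,0.4,1],[-1,4,1,0.4,1],[-1,4,1,0.4,1]]

```text
t: 3.3
eef_pos: [470.7, -118.2, 40.0]
tcp_rot: [3.141, -0.001, 0.285]
ft_force: [-0.1, -0.2, 0.2]
opening: 0.999
grip_force: 0.0
```

Good to within 1 mm. Closing.

>>> step_arm:
  plan:
    - [[0,0,1,0,-1],[0,0,1,0,-1],[0,0,1,0,-1],[0,0,1,0,-1],[0,0,1,0,-1],[0,0,1,0,-1],[0,0,1,0,-1],[0,0,1,0,-1]]

```text
t: 3.97
eef_pos: [470.5, -117.8, 38.6]
tcp_rot: [-3.141, 0.0, 0.285]
ft_force: [-0.3, 2.1, 2.7]
opening: 0.494
grip_force: 3.5
```

>>> step_arm:
  plan:
    - [[0,0,0,0,-1],[0,0,0,0,-1],[0,0,0,0,-1],[0,0,0,0,-1],[0,0,0,0,-1],[0,0,0,0,-1]]

```text
t: 4.47
eef_pos: [470.5, -117.8, 39.1]
tcp_rot: [-3.141, -0.0, 0.286]
ft_force: [-1.7, 3.7, 10.0]
opening: 0.348
grip_force: 30.0
```

>>> step_arm:
  plan:
    - [[0,0,-3,0,-1],[0,0,-6,0,-1],[0,0,-11,0,-1],[0,0,-17,0,-1],[0,0,-24,0,-1],[0,0,-32,0,-1],[0,0,-40,0,-1],[0,0,-40,0,-1]]

```text
t: 5.13
eef_pos: [471.3, -118.2, 80.3]
tcp_rot: [3.14, -0.002, 0.286]
ft_force: [0.0, 0.8, -1.3]
opening: 0.345
grip_force: 30.0
```

>>> step_arm:
  plan:
    - [[5,-2,-10,0,-1],[25,-11,-20,0,-1],[52,-24,-20,0,-1],[80,-36,-20,0,-1],[107,-48,-20,0,-1],[134,-60,-20,0,-1],[153,-69,-20,0,-1],[160,-72,-20,0,-1]]

```text
t: 5.8
eef_pos: [605.6, -1.9, 98.5]
tcp_rot: [3.142, -0.001, 0.287]
ft_force: [-0.4, -0.5, -2.1]
opening: 0.342
grip_force: 30.0
```

Run:
```python
from h import *
s=env.state();print(s["eef_pos"],s["tcp_rot"],s["ft_force"])
a=env.read_camera("side")[120:330,200:400];b=env.read_camera("scene")[120:330,200:400]
cv2.imwrite("pics/g2.png",cv2.resize(np.hstack([a,b]),None,fx=2,fy=2,interpolation=2))
```

```text
[605.55624848  -1.93253954  98.46383693] [ 3.14151640e+00 -9.97747353e-04  2.87282432e-01] [-0.3820787  -0.46844769 -2.06976093]
```

View pics/g2.png

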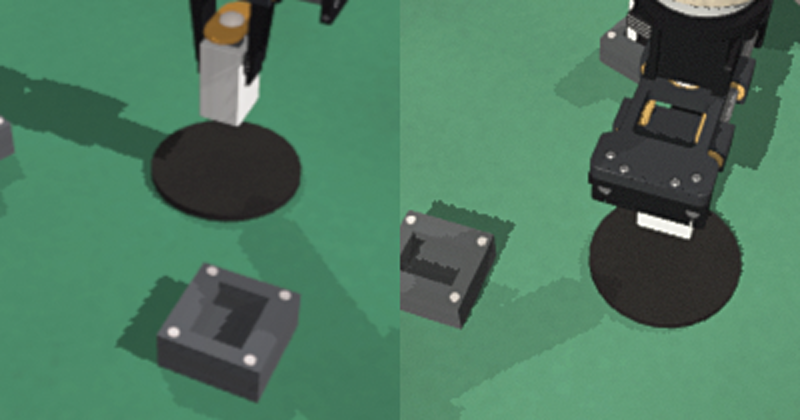

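The holder is in the grip above the pad, and its socket is empty. Lowering it now.

>>> step_arm:
  plan:
    - [[0,0,15,0,-1],[0,0,30,0,-1],[0,0,42,0,-1],[0,0,49,0,-1],[0,0,53,0,-1],[0,0,55,0,-1],[0,0,56,0,-1],[0,0,56,0,-1]]

```text
t: 6.57
eef_pos: [604.0, -4.0, 42.9]
tcp_rot: [3.141, -0.0, 0.285]
ft_force: [-0.4, -0.5, -2.4]
opening: 0.345
grip_force: 30.0
```

>>> step_arm:
  plan:
    - [[0,0,0,0,-1],[0,0,0,0,-1],[0,0,0,0,-1]]

```text
t: 6.82
eef_pos: [604.0, -3.8, 43.0]
tcp_rot: [3.141, -0.001, 0.286]
ft_force: [-0.3, 0.2, -3.0]
opening: 0.343
grip_force: 30.0
```

>>> step_arm:
  plan:
    - [[0,0,0.5,0,-1],[0,0,1,0,-1],[0,0,1.5,0,-1],[0,0,2,0,-1],[0,0,2,0,-1],[0,0,2,0,-1]]

```text
t: 7.32
eef_pos: [604.0, -3.8, 41.2]
tcp_rot: [3.142, -0.001, 0.286]
ft_force: [-2.3, 1.1, 5.3]
opening: 0.345
grip_force: 30.0
```

Contact: the force rose to about +5 N. Releasing.

>>> step_arm:
  plan:
    - [[0,0,0,0,-0.15],[0,0,0,0,0.0],[0,0,0,0,0.1],[0,0,0,0,0.3],[0,0,0,0,0.6],[0,0,0,0,1],[0,0,0,0,1],[0,0,0,0,1]]

```text
t: 7.98
eef_pos: [603.9, -3.9, 40.5]
tcp_rot: [-3.141, 0.0, 0.285]
ft_force: [0.7, 0.3, -0.5]
opening: 0.841
grip_force: 0.0
```

>>> step_arm:
  plan:
    - [[0,0,0,0,1],[0,0,0,0,1],[0,0,0,0,1],[0,0,0,0,1]]

```text
t: 8.32
eef_pos: [603.9, -3.9, 40.6]
tcp_rot: [-3.142, -0.0, 0.286]
ft_force: [0.7, 0.2, 0.2]
opening: 1.0
grip_force: 0.0
```

>>> step_arm:
  plan:
    - [[0,0,-10,0,1],[0,0,-30,0,1],[0,0,-55,0,1],[0,0,-80,0,1],[0,0,-110,0,1],[0,0,-140,0,1],[0,0,-160,0,1],[0,0,-160,0,1]]

```text
t: 8.98
eef_pos: [605.3, -4.0, 205.9]
tcp_rot: [3.139, -0.007, 0.286]
ft_force: [0.2, -0.5, 0.3]
opening: 1.001
grip_force: 0.0
```

Run:
```python
from h import *
s=env.state();print(s["eef_pos"],s["tcp_rot"],s["ft_force"])
a=env.read_camera("side")[120:330,120:400];b=cv2.resize(env.read_camera("wrist"),(280,210))
cv2.imwrite("pics/g3.png",cv2.resize(np.hstack([a,b]),None,fx=1.4,fy=1.4,interpolation=2))
```

```text
[605.3128628   -3.97525173 205.93060125] [ 3.13876427 -0.00689097  0.28565451] [ 0.15809634 -0.47639131  0.28823102]
```

View pics/g3.png

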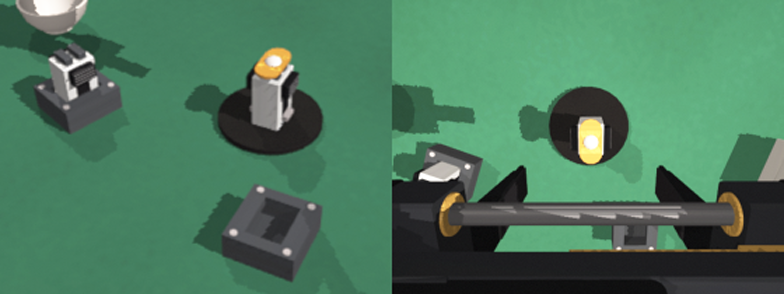

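The holder stands upright in the middle of the pad, at (272,100) in the side half of the picture. The empty holder is still in its socket at (75,80), and the gripper is well clear.

```bash
python3 -c "
from cell import env
print(env.job_done())"
```

```text
the job is handed in; nothing more can be done
None
```

The brooch holder is unclipped and standing upright on the middle of the black rubber pad, released; the empty holder was left untouched in its socket, and the job was handed in at about 9 s of the 38 s allowed (no verdict came back).

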